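# Level a desk shelf with spirit level and square key

### The job

Level the small desk shelf: lay the yellow spirit level on the shelf board, lengthwise along it, and let go; then take the red-handled key, plug its square shank fully home into the steel socket of the shelf's levelling foot and turn it until the bubble rests centred between the two black lines. Finish while still gripping the key and pressing it firmly down into the socket, bubble centred and level left alone on the board, so that the foot cannot creep while I tighten its lock nut from below.

Things in the scene. Friction and masses are not known exactly. Their poses are not given: they have to be found in the camera images.
- level: Yellow spirit level, 160 x 28 x 41 mm, 300 g, lying on the desk to one side of the shelf. Origin at the centre of its underside; x along its length, z up. The solid lower beam is 26 mm high over the whole length; over the middle 84 mm the green vial lies on it (up to 41 mm high). Grip it across its 28 mm width at the middle.
- bubble (a joint): Position of the pale bubble in the level's vial along the level's own x axis, in m, 0 when centred between the two black lines. It runs to the higher end: positive when the level's +x end is the higher one. About 1.75 mm per milliradian of slope, stops at +-19 mm, settles within about 1.5 s. Centred means within 2.5 mm of the middle.
- board_top (a point): Centre of the top of the shelf's wooden board (130 mm along its x, 320 mm along its y, 16 mm thick, top about 66 mm above the desk), z up. An aluminium lip 11 mm high runs along its +x edge, x = 55 to 61 mm. Two plain legs stand under the +y end, the levelling foot under the -y end, which is 1 to 3 mm too low at the start. The shelf does not slide on the desk.
- foot: Square steel socket block of the levelling foot, 28 x 28 x 22 mm, just above the board, 130 mm along -y from its centre. Origin at the centre of its underside, z up. The spindle carries it straight from the desk, so pressing does not tilt the board. It turns about z with mild friction (0.08 N m): clockwise seen from above raises the foot end, 8 milliradian (14 mm of bubble) per radian. It needs 0.4 to 1.4 rad clockwise from the start, each time another turn.
- socket (a point): Centre of the mouth of the square hole in the top of the socket block, 22 mm above the block's origin; turns with the block. The hole is 16 mm wide, its sides along x and y, with a 2 mm chamfer at the mouth, and 16 mm deep: its floor lies 6 mm above the block's origin. The key has about 0.14 rad of play in it each way.
- key: Levelling key, 70 g, upright in the bit stand. Origin at the centre of the shank's lower end, z up the key. Square steel shank 14 x 14 mm (sides along x and y; lowest 4 mm tapering to 9 mm) up to 26 mm, round collar 25 mm wide to 31 mm, red handle bar from 30 to 56 mm. Fully home, its lower end rests on the socket's floor and its collar stands 10 mm above the block.
- key_handle (a point): Middle of the key's red handle bar, 43 mm above the lower end of the shank. The bar is 50 mm long (x) by 14 mm thick (y) by 26 mm high, with rounded edges. Grip it from above across its thickness.
- key_stand: Black rubber bit stand, 80 x 46 x 30 mm with a grey 90 x 56 x 10 mm foot plate, fixed to the desk, origin at the centre of its underside, x along its length. The key stands loosely in a round hole 22 mm wide and 12 mm deep, 12 mm along -x from the centre; three short bits stick up 8 mm, 28 mm along +x.
- mug: Striped mug at the back left, 86 mm across, 90 mm high; a bystander, leave it alone. Origin at the centre of its underside.
- mouse: Dark computer mouse, 101 x 69 x 38 mm, at the right; leave it alone.
- notebook: Dark green notebook, 105 x 140 x 16 mm, at the near right; leave it alone.
- sticky_notes: Yellow pad of sticky notes, 77 x 77 x 15 mm, at the far right; leave it alone.
- calculator: Grey calculator, 128 x 78 x 14 mm, at the near left; leave it alone.

How it is judged (in metres and radians):
On the way, in this order (a step that is already met when the one before it is completed fails the run):
1. the level lies on the board, lengthwise along it, let go (z of level in the frame of board_top between -0.004 and 0.004 m and x of level in the frame of board_top between -0.065 and 0.065 m and angle between the x axis of level and the y axis of board_top, either way round below 0.2 rad and contact force between the fingers and level below 0.3 N), for 0.3 s.
2. the key's shank is fully home in the socket of the foot (z of key in the frame of foot below 0.009 m and horizontal distance between key and foot below 0.004 m and angle between the z axis of key and the z axis of foot, either way round below 0.12 rad), for 0.2 s.
At the end, for the whole second after the job is handed in: The level lies untouched and flat on the shelf board within 0.2 rad of its length, the bubble is within 2.5 mm of the middle, and the key is still gripped by the fingers, upright and fully home in the socket (within 3 mm of its floor) and pressed into it with at least 2.5 N (all of step 1 and all of step 2 and contact force between each of the arm, key and level below 0.3 N and value of joint bubble between -0.0025 and 0.0025 m and contact force between the fingers and key above 3 N and contact force between key and foot above 2.5 N); the arm keeps its last pose, push and grip.
It fails at once if the mug, mouse, notebook, sticky notes or calculator is shifted by more than 2 cm (distance of any of mug, mouse, notebook, sticky_notes, calculator from where it was at the start of the episode above 0.02 m).
It also fails if it takes over 69 s, if anything falls off the work surface, if the arm or the gripper's body presses on something with over 40 N, if the wrist force passes 120 N, or if a joint passes its speed limit or range.

### The arm

A 7-joint arm with a two-finger parallel gripper is mounted at the origin on a cart in front of the work surface, level with it; the furniture and walls round the work are solid. World frame = base frame: x ahead of the robot, y to its left, z up, the work surface at z = 0. Lengths are in mm, angles in degrees, forces in N, time in s.
With the tool pointing down it reaches from about 350 to 900 mm from the base axis. Payload 7.2 kg.
Tool frame: the origin (TCP) lies midway between the tips of the shut fingers; the grasp point (between the pads) lies robot.hold_point_z behind it (robot.hold_point_z is the distance from the TCP to the grasp point, in mm); z points along the fingers, y is the line along which they close (so a half turn about z gives the same grasp; the last joint's range is limited). The gripper opens to 85 mm and grips with 20 to 120 N. Pads are 22 mm wide; open, the fingers measure 114 mm over their backs; the gripper's body (76 mm by 85 mm) begins 54 mm behind the grasp point. The pads swing forward as they close: fully open they stand 13 mm farther back than shut.
Start: joints at [-80.913, 23.554, -0.728, 91.456, 0.321, 64.991, -4.71], TCP at [140.547, 608.995, 231.297] pointing down, gripper open.
Joint ranges: [-169.25, 169.25], [-16.82, 113.86], [-84.01, 82.57], [7.8, 145.47], [-59.2, 239.2], [7.22, 106.19], [-163.78, 163.78]. Speed limits (degrees/s): [136.94, 136.94, 172.46, 172.46, 180, 180, 180].

### API

Orientations are given as [roll, pitch, yaw] about the fixed x, y, z axes, in that order (R = Rz(yaw) Ry(pitch) Rx(roll)).
In Python, from rig import robot gives the robot as it stands.
- The arm moves only by the tool drive_tool, never from a script. Its argument "plan" is text: rows parted by semicolons, each of 7 numbers parted by spaces: the shift along the tool's x, y, z each as a share of 60 cm, from -1 to 1, then the turn, a rotation vector about the tool's x, y, z each as a share of pi rad, from -1 to 1, then the gripper's target within -1 to 1 (fully open at 1, half-way at 0, shut at -1). In form: x y z rx ry rz grip; .... A call has 1 to 5 rows; each row is the pose to reach, as a shift and turn from the pose commanded when the call began, along the tool's axes at that moment, turning the shorter way round; what a row does not reach only later rows make up. A row lasts 1/12 s, in which the tool goes at most 41.7 mm and 7.16 degrees, less where a joint would pass 70% of its speed; a pose out of reach is approached as far as the arm can. A call with a number of a shift or a turn outside -1 to 1 is refused whole. A call with a gripper value outside its range is refused whole. The fingers move at their own pace and stop on an object; "newtons" is the grip in N (left out, the last holds). Time passes only in rows, so rows that repeat a pose let the fingers close. It gives the time, the measured TCP pose, the force, the opening and the grip force at its end, in the units of the state.
- robot.observe(): the state, without advancing time (a new reading comes with each control period).
- robot.get_image(name): name is "scene" or "top" or "wrist"; returns a dict with "pixels" (420x560x3 uint8, red, green, blue), "range_z" (420x560 float32, mm along the optical axis (not along the pixel's ray), 0 where there is no reading), "intrinsics" (3x3 intrinsics, pixels), "R" (3x3) and "t" (3): a world point X has camera coordinates R X + t; the wrist camera has in their place "tool_from_camera" (4x4, takes a point from camera to tool coordinates, whose origin is the TCP and whose axes are the flange's). Camera axes: x right, y down, z forward; pixel columns grow to the right and rows downward; lengths in mm; the calibration is good to about 2 mm. A picture is of the moment at which its call begins: read the wrist's pose just before it.
- robot.close_job(): hands the job in; it is judged then, once.
The state is a dict: "clock": time; "joint_pos": joint angles; "joint_velocities": joint speeds; "tau": joint torques, N m; "ee_pos": TCP position; "tcp_rot": TCP orientation; "force": force on the tool from outside, world axes, zero at the start; "wrist_torque": the same for the moment, N m; "grip_width": finger opening in mm; "grip_force": force on a finger pad.
Only numpy, scipy, OpenCV 4.12 (cv2) and the standard library are available. Lean on these libraries where they do the work, as an engineer would, in place of code of your own. Each camera call takes 0.05 s, during which the arm holds its last target. There are 200 camera calls.

## Working session

There is one attempt and no reset: what is moved stays moved. The work goes in short steps, Python scripts to look and compute and a tool call to move; the robot and the scene stay as the last step left them, time stands still between calls to the robot, and variables do not carry over. Pictures are saved under pics/ and viewed, at most 10 in all, crops included, and the job is handed in when it is done.

Besides the shell and the picture viewer there is one more tool, called after "Emit:" in YAML: its name, and indented under it one key for each argument. drive_tool: Moves the arm, as the interface text tells. Its arguments: {"type":"object","properties":{"plan":{"type":"string"},"newtons":{"type":"number"}},"required":["plan"]}

```bash
ls; mkdir -p pics; cat > h.py <<'E'
import numpy as np,cv2
from rig import robot
def save(im,n): cv2.imwrite(n,im["pixels"][:,:,::-1])
E
python3 - <<'E'
from h import *
print(robot.observe(), robot.hold_point_z)
for n in("scene","top"):
    im=robot.get_image(n); save(im,f"pics/{n}0.png"); np.savez(f"{n}0.npz",**im); print(n,im["R"],im["t"],im["intrinsics"])
E
```

```text
pics
{'clock': 0.0, 'joint_pos': array([-80.91480758,  23.60084765,  -0.72955566,  91.5047748 ,
         0.32134429,  64.98937956,  -4.71097567]), 'joint_velocities': array([ 0.01521403, -0.01472296, -0.02274684,  0.05814896,  0.07269012,
       -0.05721538,  0.06730821]), 'tau': array([ 1.93773926e-04, -6.00626063e+01,  6.82583917e-01, -2.99387473e+01,
        1.40380725e-02,  1.08319343e-02, -2.22686765e-06]), 'ee_pos': array([140.43670175, 608.50656805, 230.43873466]), 'tcp_rot': array([-1.79907275e+02,  6.54796504e-03,  1.67008711e+02]), 'force': array([-0.08829736,  0.12983283,  1.20632201]), 'wrist_torque': array([-0.00960728,  0.0259758 ,  0.04596269]), 'grip_force': 0.0, 'grip_width': 85.55499941856142} 18.700000000000003
scene [[ 0.85094584 -0.5251529  -0.01027691]
 [-0.24027012 -0.37178062 -0.89668804]
 [ 0.46707757  0.76550219 -0.44254372]] [-459.27329904  188.08945303 1064.9020305 ] [[420.29000912   0.         272.51598958]
 [  0.         420.29000912 219.00128442]
 [  0.           0.           1.        ]]
top [[-0.01623355 -0.99970502 -0.01806513]
 [-0.98622586  0.01898385 -0.16431118]
 [ 0.16460566  0.01514895 -0.98624312]] [ -17.15045785  499.07058065 1593.12693125] [[487.36650701   0.         284.29870748]
 [  0.         487.36650701 206.58355003]
 [  0.           0.           1.        ]]
```

View pics/scene0.png

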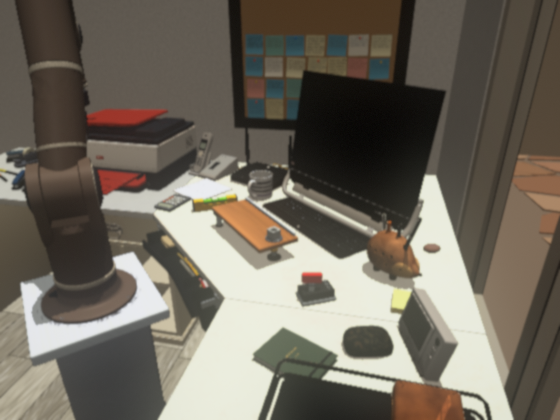

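View pics/top0.png

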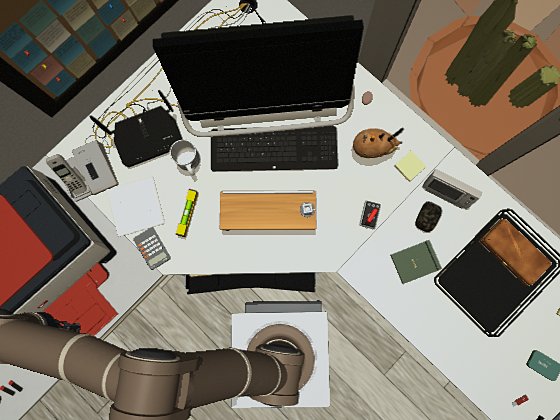

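The top view shows the level at (187,213), board at (268,211), socket at (308,210) and the red key at (371,214). The mug is at (186,158).

```bash
cat >> h.py <<'E'
def cast(im,uv,z):
    K,R,t=im["intrinsics"],im["R"],im["t"]
    uv=np.atleast_2d(uv).astype(float)
    d=(np.linalg.inv(K)@np.c_[uv,np.ones(len(uv))].T).T@R
    c=-R.T@t
    s=(z-c[2])/d[:,2]
    return c+d*s[:,None]
def cloud(im):
    K,R,t=im["intrinsics"],im["R"],im["t"]
    v,u=np.mgrid[:420,:560]; Z=im["range_z"]
    P=np.stack([(u-K[0,2])/K[0,0]*Z,(v-K[1,2])/K[1,1]*Z,Z],-1)
    return (P-t)@R
E
python3 - <<'E'
from h import *
im=dict(np.load("top0.npz")); hsv=cv2.cvtColor(im["pixels"],cv2.COLOR_RGB2HSV); X=cloud(im)
def blob(lo,hi,box,name,z):
    m=cv2.inRange(hsv,lo,hi); k=np.zeros_like(m); u0,v0,u1,v1=box; k[v0:v1,u0:u1]=255; m&=k
    n,l,s,c=cv2.connectedComponentsWithStats(m); i=1+np.argmax(s[1:,4]); 
    m=(m>0)
    p=np.argwhere(m)[:,::-1]; W=cast(im,p,z)[:,:2].astype(np.float32)
    print(name,m.sum(),"minrect",cv2.minAreaRect(W),"z pct",np.percentile(X[m][:,2],[5,25,50,75,95]).round(1))
blob((20,100,80),(80,255,255),(165,180,205,245),"level",35)
blob((5,80,80),(20,255,255),(210,185,325,240),"board",66)
blob((0,150,80),(6,255,255),(355,195,385,235),"key",48)
for u,v in [(308,210),(268,211),(371,214),(366,222),(187,213)]: print(u,v,X[v,u].round(1))
# socket: points above board near
P=X[185:240,285:330].reshape(-1,3); q=P[(P[:,2]>80)&(P[:,2]<100)]; print(len(q),q.min(0),q.max(0),cv2.minAreaRect(q[:,:2].astype(np.float32)))
c=np.vstack([im["pixels"][170:250,160:260],]); 
a=cv2.resize(im["pixels"][175:245,290:390],(800,560),interpolation=cv2.INTER_CUBIC)
cv2.imwrite("pics/crop0.png",a[:,:,::-1])
E
```

```text
level 335 minrect ((486.6422424316406, 303.3675537109375), (36.3171272277832, 154.3232421875), 75.47718811035156) z pct [21.6 33.2 37.8 41.3 45.5]
board 3320 minrect ((484.49371337890625, 30.0638427734375), (315.6912536621094, 127.19905853271484), 88.86344146728516) z pct [57.9 61.8 64.4 67.  70.4]
key 71 minrect ((463.0594177246094, -315.0355529785156), (15.315104484558105, 51.61162185668945), 56.20817565917969) z pct [41.9 68.6 70.9 75.7 78.2]
308 210 [ 479.5 -103.8   79.1]
268 211 [481.6  27.9  60.9]
371 214 [ 463.1 -309.1   75. ]
366 222 [ 443.5 -299.2   25.6]
187 213 [483.6 301.7  38.4]
63 [ 469.26225931 -116.17108306   80.03478991] [540.15911115 -52.70185499  97.12075066] ((508.65118408203125, -87.70475769042969), (88.74974060058594, 31.54831886291504), 28.43898582458496)
```

View pics/crop0.png

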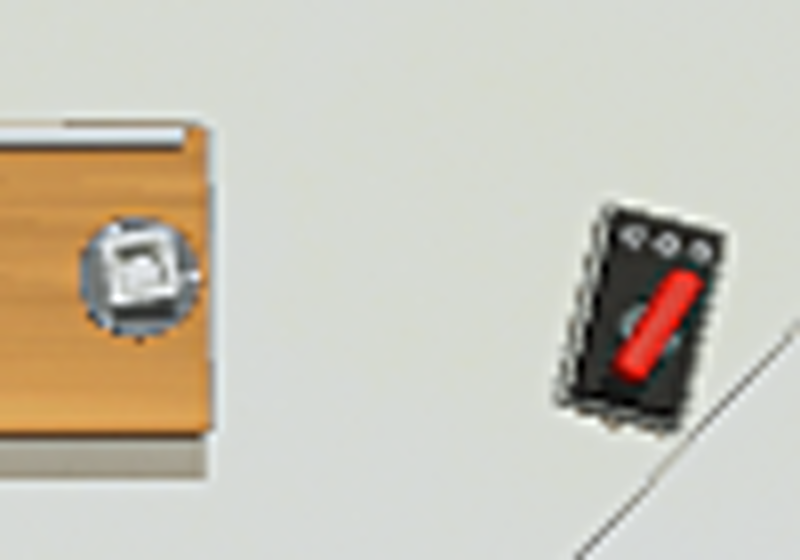

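```bash
cat >> h.py <<'E'
from scipy.spatial.transform import Rotation as Ro
def go(pos,yaw,ref=None):
    """shares from the measured pose to pos/tool yaw (pointing down)"""
    s=robot.observe(); R0=Ro.from_euler("xyz",s["tcp_rot"],degrees=True)
    d=R0.inv().apply(np.array(pos)-s["ee_pos"])/600
    r=(R0.inv()*Ro.from_euler("xyz",[180,0,yaw],degrees=True)).as_rotvec()/np.pi
    print("row",d.round(4),r.round(4)); return d,r
def wcloud(im,s):
    K=im["intrinsics"]; v,u=np.mgrid[:420,:560]; Z=im["range_z"]
    P=np.stack([(u-K[0,2])/K[0,0]*Z,(v-K[1,2])/K[1,1]*Z,Z],-1)
    M=im["tool_from_camera"]; P=P@M[:3,:3].T+M[:3,3]
    return P@Ro.from_euler("xyz",s["tcp_rot"],degrees=True).as_matrix().T+s["ee_pos"]
def wcast(im,s,uv,z):
    M=np.eye(4); M[:3,:3]=Ro.from_euler("xyz",s["tcp_rot"],degrees=True).as_matrix(); M[:3,3]=s["ee_pos"]
    A=np.linalg.inv(M@im["tool_from_camera"])
    return cast(dict(intrinsics=im["intrinsics"],R=A[:3,:3],t=A[:3,3]),uv,z)
E
python3 - <<'E'
from h import *
go([484,302,180],165.5)
im=dict(np.load("top0.npz")); print(cast(im,[[371,214]],70),cast(im,[[307,209]],86))
E
```

```text
row [-0.6728 -0.369   0.0848] [-0.0005  0.      0.0084]
[[ 463.79079578 -309.91317746   70.        ]] [[ 481.80548836 -100.43469515   86.        ]]
```

Emit:
drive_tool:
  plan: "-0.3 -0.164 0.038 0 0 0.0084 1; -0.3 -0.164 0.038 0 0 0.0084 1; -0.3 -0.164 0.038 0 0 0.0084 1; -0.3 -0.164 0.038 0 0 0.0084 1; -0.3 -0.164 0.038 0 0 0.0084 1"
  newtons: 30

```text
clock: 0.52
ee_pos: [295.1, 470.6, 208.0]
tcp_rot: [-180.0, 0.0, 165.5]
force: [0.4, 0.1, 1.0]
grip_width: 85.3
grip_force: 0.0
```

Emit:
drive_tool:
  plan: "-0.3 -0.164 0.038 0 0 0 1; -0.3 -0.164 0.038 0 0 0 1; -0.3 -0.164 0.038 0 0 0 1; -0.3 -0.164 0.038 0 0 0 1; -0.3 -0.164 0.038 0 0 0 1"

```text
clock: 0.93
ee_pos: [444.6, 330.2, 185.3]
tcp_rot: [-180.0, -0.0, 165.5]
force: [-0.3, 0.5, -0.2]
grip_width: 85.5
grip_force: 0.0
```

Emit:
drive_tool:
  plan: "-0.06 -0.033 0.008 0 0 0 1; -0.06 -0.033 0.008 0 0 0 1; -0.06 -0.033 0.008 0 0 0 1; -0.06 -0.033 0.008 0 0 0 1; -0.06 -0.033 0.008 0 0 0 1"

```text
clock: 1.35
ee_pos: [472.2, 305.3, 180.7]
tcp_rot: [180.0, -0.0, 165.6]
force: [0.6, -0.0, 0.2]
grip_width: 85.8
grip_force: 0.0
```

```bash
python3 - <<'E'
from h import *
s=robot.observe(); im=robot.get_image("wrist"); save(im,"pics/w1.png"); print(s["clock"],s["ee_pos"],s["tcp_rot"],s["force"]); print(im["tool_from_camera"].round(2))
np.savez("w1.npz",**im)
hsv=cv2.cvtColor(im["pixels"],cv2.COLOR_RGB2HSV); m=cv2.inRange(hsv,(20,100,80),(80,255,255))
c=max(cv2.findContours(m,0,2)[0],key=cv2.contourArea)[:,0]
X=wcloud(im,s); print(len(c),c.min(0),c.max(0))
W=wcast(im,s,c,26)[:,:2].astype(np.float32); print(cv2.minAreaRect(W))
E
```

```text
1.35 [472.22483199 305.32106909 180.7257913 ] [ 1.79991386e+02 -4.96780036e-02  1.65605846e+02] [ 0.63923088 -0.02079437  0.20712373]
[[   0.     -0.95   -0.32   80.98]
 [   1.      0.      0.      0.42]
 [  -0.     -0.32    0.95 -141.81]
 [   0.      0.      0.      1.  ]]
74 [275 166] [304 291]
((509.97528076171875, 302.0236511230469), (27.803979873657227, 123.56568908691406), 75.16747283935547)
```

View pics/w1.png

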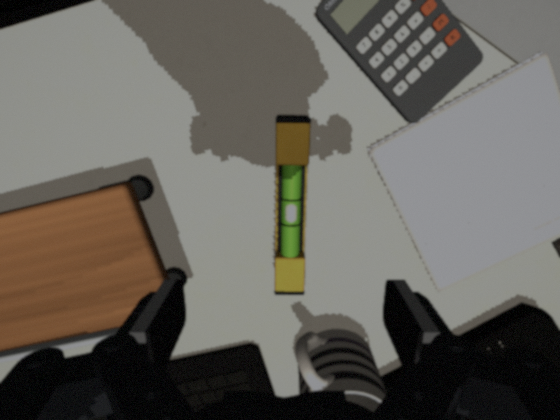

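The wrist view shows the level from (293,117) to (291,293), vial centre (291,211). The bubble is centred. The mug is at (340,365), clear of the fingers.

```bash
python3 - <<'E'
from h import *
s=robot.observe(); im=dict(np.load("w1.npz"))
hsv=cv2.cvtColor(im["pixels"],cv2.COLOR_RGB2HSV); m=cv2.inRange(hsv,(15,90,40),(85,255,255)); m[:,:240]=0; m[:,340:]=0; m[:100]=0; m[310:]=0
m=cv2.morphologyEx(m,cv2.MORPH_CLOSE,np.ones((9,9)))
c=max(cv2.findContours(m,0,2)[0],key=cv2.contourArea)[:,0]
r=cv2.minAreaRect(wcast(im,s,c,26)[:,:2].astype(np.float32)); print(r)
print(wcast(im,s,[[291,211]],38),wcast(im,s,[[293,117],[291,293]],26))
go([486,302,60],165.5)
E
```

```text
((492.768798828125, 307.0864562988281), (28.494783401489258, 161.99832153320312), 74.62522888183594)
[[486.20256189 308.76053895  38.        ]] [[410.96131427 329.4182246   26.        ]
 [572.30374872 287.5973008   26.        ]]
row [-0.0239  0.      0.2014] [ 0.0001 -0.0002  0.0007]
```

```bash
python3 - <<'E'
from h import *
go([488,308,6],165)
E
```

```text
row [-0.0247  0.0105  0.2914] [ 0.0001 -0.0002  0.0035]
```

Emit:
drive_tool:
  plan: "-0.0247 0.0105 0.0600 0 0 0.0035 1; -0.0247 0.0105 0.1250 0 0 0.0035 1; -0.0247 0.0105 0.19 0 0 0.0035 1; -0.0247 0.0105 0.25 0 0 0.0035 1; -0.0247 0.0105 0.2914 0 0 0.0035 1"

```text
clock: 1.82
ee_pos: [486.9, 307.2, 3.0]
tcp_rot: [-179.9, -0.1, 165.0]
force: [0.2, -0.1, 0.0]
grip_width: 85.3
grip_force: 0.0
```

Emit:
drive_tool:
  plan: "0 0 0 0 0 0 -0.6; 0 0 0 0 0 0 -0.6; 0 0 0 0 0 0 -0.6; 0 0 0 0 0 0 -0.6; 0 0 0 0 0 0 -0.6"
  newtons: 30

```text
clock: 2.23
ee_pos: [490.4, 307.6, 8.4]
tcp_rot: [179.8, 0.1, 164.9]
force: [0.3, 0.1, 0.5]
grip_width: 27.1
grip_force: 29.9
```

Emit:
drive_tool:
  plan: "0 0 0 0 0 0 -0.6; 0 0 0 0 0 0 -0.6; 0 0 0 0 0 0 -0.6; 0 0 0 0 0 0 -0.6; 0 0 0 0 0 0 -0.6"

```text
clock: 2.65
ee_pos: [490.5, 307.6, 8.3]
tcp_rot: [179.8, 0.1, 164.9]
force: [-0.0, -0.3, 7.5]
grip_width: 27.5
grip_force: 31.1
```

Emit:
drive_tool:
  plan: "0 0 -0.05 0 0 0 -0.6; 0 0 -0.11 0 0 0 -0.6; 0 0 -0.17 0 0 0 -0.6; 0 0 -0.21 0 0 0 -0.6; 0 0 -0.23 0 0 0 -0.6"

```text
clock: 3.07
ee_pos: [490.7, 307.4, 148.6]
tcp_rot: [179.7, 0.2, 164.8]
force: [0.2, 0.6, -2.7]
grip_width: 27.6
grip_force: 31.2
```

```bash
python3 - <<'E'
from h import *
s=robot.observe(); print(s["ee_pos"],s["tcp_rot"],s["force"],s["joint_pos"],s["grip_width"])
go([475,86,146],88.9)
E
```

```text
[490.73885735 307.36867853 148.63661199] [179.70998587   0.20836672 164.84404286] [ 0.24961434  0.62453354 -2.71303365] [-43.72952487  23.71896559   9.01885661 103.99492315  -4.60125496
  52.27995917  42.17934877] 27.644281717187848
row [-0.0711 -0.363   0.0028] [ 2.100e-03 -1.000e-04  4.219e-01]
```

Emit:
drive_tool:
  plan: "-0.0711 -0.363 0.003 0 0 0.4219 -0.6; -0.0711 -0.363 0.003 0 0 0.4219 -0.6; -0.0711 -0.363 0.003 0 0 0.4219 -0.6; -0.0711 -0.363 0.003 0 0 0.4219 -0.6; -0.0711 -0.363 0.003 0 0 0.4219 -0.6"

```text
clock: 3.48
ee_pos: [473.4, 96.8, 142.1]
tcp_rot: [-180.0, -0.0, 128.7]
force: [1.4, -0.2, -2.7]
grip_width: 27.5
grip_force: 31.2
```

```bash
python3 - <<'E'
from h import *
s=robot.observe(); print(s["ee_pos"],s["tcp_rot"],s["force"],s["joint_pos"],s["grip_width"])
go([475,86,146],88.9)
E
```

```text
[473.43833424  96.82955258 142.12924054] [-1.79994124e+02 -2.33851361e-02  1.28719345e+02] [ 1.4423115  -0.15539651 -2.73972242] [-34.36078425  16.22887333  20.45163416 117.47632042  -7.63245604
  47.53761782  29.2299329 ] 27.485092585651277
row [-0.0157 -0.0093 -0.0065] [-1.000e-04 -1.000e-04  2.212e-01]
```

Emit:
drive_tool:
  plan: "-0.003 -0.005 -0.005 0 0 0.2 -0.6; -0.003 -0.005 -0.005 0 0 0.2 -0.6; -0.003 -0.005 -0.005 0 0 0.2 -0.6; -0.003 -0.005 -0.005 0 0 0.2 -0.6; -0.003 -0.005 -0.005 0 0 0.2 -0.6"

```text
clock: 3.9
ee_pos: [472.8, 95.2, 145.1]
tcp_rot: [-180.0, -0.0, 92.9]
force: [-0.3, -0.9, -3.7]
grip_width: 27.0
grip_force: 31.3
```

```bash
python3 - <<'E'
from h import *
s=robot.observe(); print(s["ee_pos"],s["tcp_rot"],s["force"],s["joint_pos"],s["grip_width"])
go([475,86,80],88.9)
im=robot.get_image("top"); save(im,"pics/t2.png")
im=robot.get_image("wrist"); save(im,"pics/w2.png"); np.savez("w2.npz",**im)
E
```

```text
[472.77314579  95.18137728 145.09272061] [-1.79970589e+02 -8.87458109e-03  9.28758228e+01] [-0.28796208 -0.93588044 -3.7384743 ] [-40.3008989   16.47661231  27.88488948 117.7840575  -10.29238744
  48.05515266  -3.59718597] 26.96998997298626
row [-0.0155  0.003   0.1085] [-0.0002 -0.      0.0221]
```

View pics/w2.png

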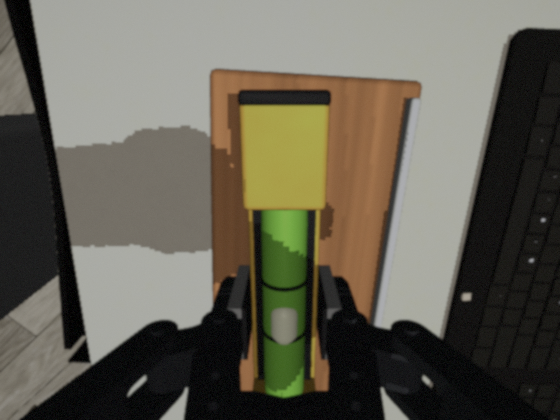

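The level is held straight. The board's +y end shows corners at (212,70) and (419,82), and the lip is on the right.

```bash
python3 - <<'E'
from h import *
s=robot.observe(); im=dict(np.load("w2.npz"))
P=wcast(im,s,[[212,70],[419,82],[211,240]],66)[:,:2]; print(P.round(1))
d=P[1]-P[0]; yaw=np.degrees(np.arctan2(d[1],d[0])); u=d/np.linalg.norm(d); print(np.linalg.norm(d),yaw)
v=P[2]-P[0]; print("edge yaw",np.degrees(np.arctan2(v[0],-v[1])))
E
```

```text
[[425.8 190. ]
 [549.3 190.1]
 [423.9  80.8]]
123.4916607893499 0.07050371206304545
edge yaw -0.9897461573572801
```

Emit:
drive_tool:
  plan: "-0.014 0.003 0.03 0 0 0.02 -0.6; -0.014 0.003 0.06 0 0 0.02 -0.6; -0.014 0.003 0.09 0 0 0.02 -0.6; -0.014 0.003 0.108 0 0 0.02 -0.6; -0.014 0.003 0.108 0 0 0.02 -0.6"

```text
clock: 4.42
ee_pos: [473.9, 86.8, 78.5]
tcp_rot: [-179.8, 0.1, 89.8]
force: [0.1, 0.4, -3.1]
grip_width: 27.5
grip_force: 31.2
```

Emit:
drive_tool:
  plan: "0 0 0.003 0 0 0 -0.6; 0 0 0.006 0 0 0 -0.6; 0 0 0.007 0 0 0 -0.6; 0 0 0.008 0 0 0 -0.6; 0 0 0.008 0 0 0 -0.6"

```text
clock: 4.83
ee_pos: [475.9, 87.3, 76.2]
tcp_rot: [180.0, -0.0, 89.7]
force: [-0.2, 0.4, -2.6]
grip_width: 27.2
grip_force: 31.3
```

Emit:
drive_tool:
  plan: "0 0 0.001 0 0 0 -0.6; 0 0 0.002 0 0 0 -0.6; 0 0 0.003 0 0 0 -0.6; 0 0 0.003 0 0 0 -0.6; 0 0 0.003 0 0 0 -0.6"

```text
clock: 5.25
ee_pos: [475.7, 87.2, 74.0]
tcp_rot: [180.0, -0.0, 89.6]
force: [-0.9, 0.7, -2.4]
grip_width: 27.2
grip_force: 31.4
```

Emit:
drive_tool:
  plan: "0 0 0.001 0 0 0 -0.6; 0 0 0.002 0 0 0 -0.6; 0 0 0.0025 0 0 0 -0.6; 0 0 0.0025 0 0 0 -0.6; 0 0 0.0025 0 0 0 -0.6"

```text
clock: 5.67
ee_pos: [475.8, 87.0, 73.3]
tcp_rot: [180.0, -0.0, 89.6]
force: [-2.8, -1.6, 11.0]
grip_width: 27.7
grip_force: 33.0
```

Emit:
drive_tool:
  plan: "0 0 0 0 0 0 0.15; 0 0 0 0 0 0 0.15; 0 0 0 0 0 0 0.15; 0 0 0 0 0 0 0.15; 0 0 0 0 0 0 0.15"

```text
clock: 6.08
ee_pos: [475.6, 87.1, 72.4]
tcp_rot: [-180.0, 0.0, 89.6]
force: [-0.9, 0.4, -0.3]
grip_width: 49.0
grip_force: 0.0
```

Emit:
drive_tool:
  plan: "0 0 -0.03 0 0 0 0.15; 0 0 -0.08 0 0 0 0.15; 0 0 -0.14 0 0 0 0.15; 0 0 -0.18 0 0 0 0.15; 0 0 -0.18 0 0 0 0.15"

```text
clock: 6.5
ee_pos: [478.3, 87.5, 184.9]
tcp_rot: [179.6, -0.2, 89.6]
force: [0.9, -0.3, -0.1]
grip_width: 48.9
grip_force: 0.0
```

```bash
python3 - <<'E'
from h import *
im=robot.get_image("wrist"); s=robot.observe(); print(s["ee_pos"],s["tcp_rot"],s["joint_pos"],s["grip_width"])
save(im,"pics/w3.png"); np.savez("w3.npz",**im)
go([463,-309,180],146);go([463,-309,180],-34)
E
```

```text
[477.19072695  87.60653349 182.7294159 ] [ 1.79734322e+02 -1.38246062e-01  8.96559457e+01] [-41.63312001  13.509129    30.18159879 115.4951439   -8.5771538
  52.79200489  -7.31267475] 48.82439507047777
row [-0.6612 -0.0197  0.0029] [ 0.0017  0.     -0.313 ]
row [-0.6612 -0.0197  0.0029] [ 0.    -0.002  0.687]
```

View pics/w3.png

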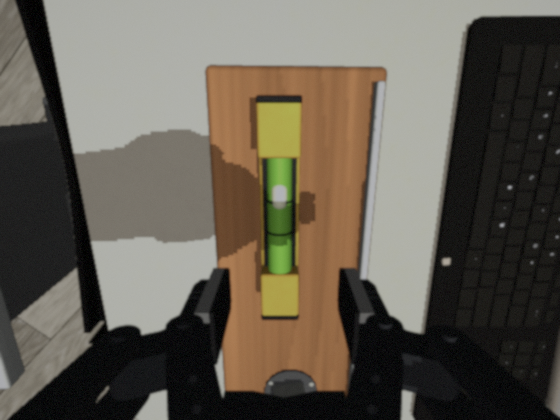

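The level lies straight along the board. The bubble is at (280,192) against the line centre at (280,217), so it is at the +y end, as expected.

Emit:
drive_tool:
  plan: "-0.305 0 0 0 0 0 1; -0.305 0 0 0 0 0 1; -0.305 0 0 0 0 0 1; -0.305 0 0 0 0 0 1; -0.305 0 0 0 0 0 1"

```text
clock: 6.97
ee_pos: [473.0, -101.5, 179.7]
tcp_rot: [-179.9, 0.1, 89.3]
force: [0.5, -0.2, -0.6]
grip_width: 85.5
grip_force: 0.0
```

Emit:
drive_tool:
  plan: "0 0 0 0 0 0 1; 0 0 0 0 0 0 1; 0 0 0 0 0 0 1"

```text
clock: 7.22
ee_pos: [474.0, -94.9, 179.5]
tcp_rot: [-179.9, -0.0, 89.7]
force: [-0.6, -0.3, 0.5]
grip_width: 85.3
grip_force: 0.0
```

```bash
python3 - <<'E'
from h import *
s=robot.observe(); im=robot.get_image("wrist");  print(s["ee_pos"],s["tcp_rot"])
cv2.imwrite("pics/w4.png",cv2.resize(im["pixels"][80:380,80:480],(800,600),interpolation=cv2.INTER_CUBIC)[:,:,::-1]); np.savez("w4.npz",**im,ee=s["ee_pos"],rot=s["tcp_rot"])
E
```

```text
[474.03731739 -94.89000725 179.52437753] [-1.79904931e+02 -1.89154244e-02  8.96859278e+01]
```

View pics/w4.png

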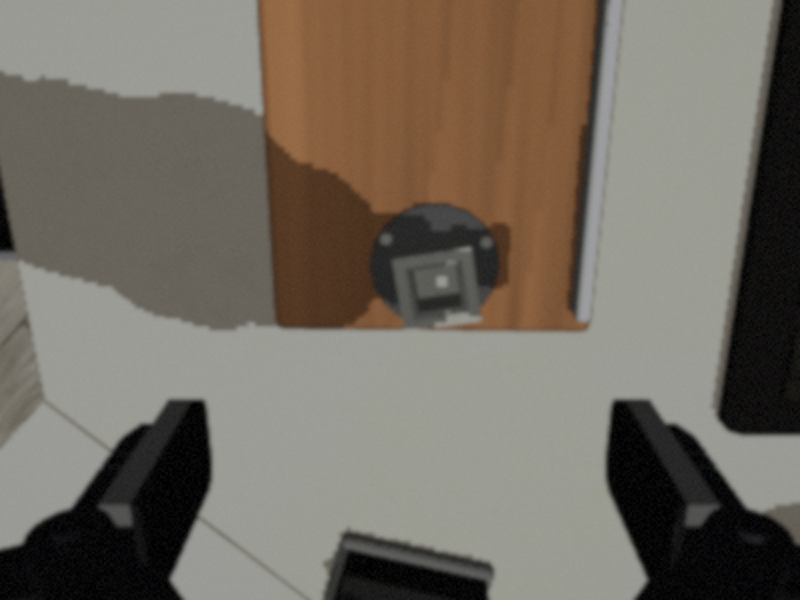

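The socket's top face has crop corners (392,258), (473,247), (482,318) and (404,326). It is rotated by several degrees.

```bash
python3 - <<'E'
from h import *
im=dict(np.load("w4.npz")); s=dict(ee_pos=im["ee"],tcp_rot=im["rot"])
c=np.array([[392,258],[473,247],[482,318],[404,326]])/2+80
for z in(86,90):
    P=wcast(im,s,c,z)[:,:2]; d=np.roll(P,-1,0)-P
    print(z,P.mean(0).round(1),np.hypot(*d.T).round(1),np.degrees(np.arctan2(d[:,1],d[:,0])).round(1))
X=wcloud(im,s); q=X[200:245,275:320].reshape(-1,3); print(np.percentile(q[:,2],[50,80,90,95]))
im=dict(np.load("top0.npz")); c=np.array([[100,240],[162,232],[172,288],[112,306]])/8+[290,175]
P=cast(im,c,88)[:,:2]; print(P.mean(0)); 
go([464,-310,190],146)
E
```

```text
86 [ 485.7 -100.3] [29.1 27.6 28.9 26.8] [   7.8  -81.7 -173.9   98.8]
90 [485.5 -98.8] [28.6 27.2 28.4 26.3] [   7.8  -81.7 -173.9   98.8]
[90.05058201 92.15781607 92.58593257 92.90376415]
[ 483.76032857 -100.62745258]
row [-0.3593 -0.0155 -0.0173] [-3.000e-04 -3.000e-04 -3.125e-01]
```

Emit:
drive_tool:
  plan: "-0.36 -0.0155 -0.017 0 0 -0.3125 1; -0.36 -0.0155 -0.017 0 0 -0.3125 1; -0.36 -0.0155 -0.017 0 0 -0.3125 1; -0.36 -0.0155 -0.017 0 0 -0.3125 1; -0.36 -0.0155 -0.017 0 0 -0.3125 1"

```text
clock: 7.68
ee_pos: [466.6, -277.1, 188.8]
tcp_rot: [180.0, -0.0, 121.5]
force: [0.1, -0.6, 0.5]
grip_width: 85.6
grip_force: 0.0
```

```bash
python3 - <<'E'
from h import *
go([464,-310,190],146)
E
```

```text
row [-0.0445 -0.0323 -0.0021] [ 1.000e-04 -2.000e-04 -1.359e-01]
```

Emit:
drive_tool:
  plan: "-0.011 -0.008 0 0 0 -0.114 1; -0.011 -0.008 0 0 0 -0.114 1; -0.011 -0.008 0 0 0 -0.114 1; -0.011 -0.008 0 0 0 -0.114 1; -0.011 -0.008 0 0 0 -0.114 1"

```text
clock: 8.1
ee_pos: [465.7, -284.5, 188.7]
tcp_rot: [180.0, -0.0, 141.4]
force: [-0.2, 0.4, -0.3]
grip_width: 85.4
grip_force: 0.0
```

```bash
python3 - <<'E'
from h import *
s=robot.observe(); im=robot.get_image("wrist"); print(s["ee_pos"],s["tcp_rot"],s["joint_pos"])
np.savez("w5.npz",**im,ee=s["ee_pos"],rot=s["tcp_rot"])
hsv=cv2.cvtColor(im["pixels"],cv2.COLOR_RGB2HSV); m=cv2.inRange(hsv,(0,150,60),(8,255,255))|cv2.inRange(hsv,(173,150,60),(180,255,255))
c=max(cv2.findContours(m,0,2)[0],key=cv2.contourArea)[:,0]
for z in (74,): print(c.min(0),c.max(0),cv2.minAreaRect(wcast(im,s,c,z)[:,:2].astype(np.float32)))
cv2.imwrite("pics/w5.png",cv2.resize(im["pixels"][80:380,80:480],(800,600),interpolation=cv2.INTER_CUBIC)[:,:,::-1])
E
```

```text
[ 465.67947629 -284.54435814  188.72817142] [ 1.79981174e+02 -3.28295911e-02  1.41426551e+02] [  4.32302202  19.38966858  27.91867363 106.89668878 -10.79236253
  56.33189306  88.34430694]
[243 192] [265 249] ((460.3943786621094, -309.79595947265625), (14.49291706085205, 48.0982666015625), 56.32764434814453)
```

View pics/w5.png

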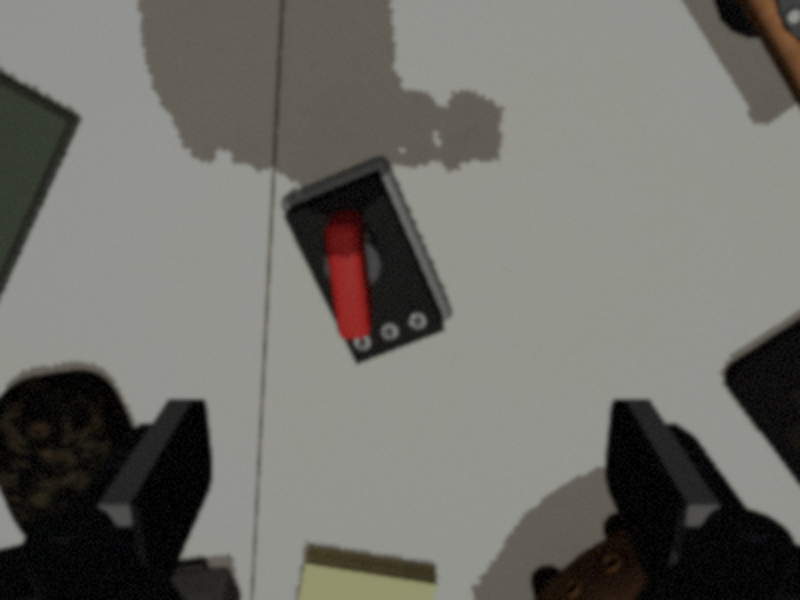

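The key's red bar is centred near crop (348,275) and upright in the stand, with its yaw at about 146°. The bits and the mouse are clear of the fingers.

```bash
python3 - <<'E'
from h import *
go([462,-310,100],146.3)
E
```

```text
row [-0.0217 -0.0368  0.148 ] [ 0.0001 -0.0001 -0.0273]
```

Emit:
drive_tool:
  plan: "-0.0217 -0.0368 0.04 0 0 -0.02 1; -0.0217 -0.0368 0.1 0 0 -0.02 1; -0.0217 -0.0368 0.148 0 0 -0.02 1; -0.0217 -0.0368 0.148 0 0 -0.02 1; -0.0217 -0.0368 0.148 0 0 -0.02 1"

```text
clock: 8.57
ee_pos: [461.1, -310.2, 99.5]
tcp_rot: [-179.9, -0.2, 145.0]
force: [0.8, -0.1, -0.2]
grip_width: 85.6
grip_force: 0.0
```

```bash
python3 - <<'E'
from h import *
s=robot.observe(); im=robot.get_image("wrist"); print(s["ee_pos"],s["tcp_rot"])
hsv=cv2.cvtColor(im["pixels"],cv2.COLOR_RGB2HSV); m=cv2.inRange(hsv,(0,150,60),(8,255,255))|cv2.inRange(hsv,(173,150,60),(180,255,255))
c=max(cv2.findContours(m,0,2)[0],key=cv2.contourArea)[:,0]
print(c.min(0),c.max(0),cv2.minAreaRect(wcast(im,s,c,74)[:,:2].astype(np.float32)))
go([462,-310,53],146.3)
E
```

```text
[ 461.08713165 -310.15154672   99.46729467] [-179.94927536   -0.18457033  145.04720372]
[268 212] [294 296] ((459.925537109375, -310.0714416503906), (13.23129653930664, 49.149627685546875), 56.01234436035156)
row [0.001  0.0012 0.0799] [-0.0001 -0.0001 -0.0068]
```

Emit:
drive_tool:
  plan: "0.001 0 0.03 0 0 -0.006 1; 0.001 0 0.06 0 0 -0.006 1; 0.001 0 0.078 0 0 -0.006 1; 0.001 0 0.078 0 0 -0.006 1; 0.001 0 0.078 0 0 -0.006 1"

```text
clock: 9.03
ee_pos: [461.7, -311.0, 54.5]
tcp_rot: [180.0, 0.1, 146.2]
force: [-0.2, 0.1, -0.0]
grip_width: 85.6
grip_force: 0.0
```

Emit:
drive_tool:
  plan: "0 0 0 0 0 0 -1; 0 0 0 0 0 0 -1; 0 0 0 0 0 0 -1; 0 0 0 0 0 0 -1; 0 0 0 0 0 0 -1"
  newtons: 60

```text
clock: 9.45
ee_pos: [461.3, -310.9, 53.9]
tcp_rot: [180.0, 0.0, 146.2]
force: [-0.1, -1.0, -0.6]
grip_width: 25.4
grip_force: 0.0
```

Emit:
drive_tool:
  plan: "0 0 0 0 0 0 -1; 0 0 0 0 0 0 -1; 0 0 0 0 0 0 -1; 0 0 0 0 0 0 -1; 0 0 0 0 0 0 -1"

```text
clock: 9.87
ee_pos: [461.3, -310.9, 53.8]
tcp_rot: [180.0, 0.0, 146.2]
force: [-0.3, 0.1, 4.8]
grip_width: 12.8
grip_force: 59.6
```

Emit:
drive_tool:
  plan: "0 0 -0.04 0 0 0 -1; 0 0 -0.08 0 0 0 -1; 0 0 -0.14 0 0 0 -1; 0 0 -0.18 0 0 0 -1; 0 0 -0.18 0 0 0 -1"

```text
clock: 10.28
ee_pos: [463.3, -312.6, 166.2]
tcp_rot: [179.9, 0.4, 146.2]
force: [1.9, -0.8, -0.4]
grip_width: 12.8
grip_force: 59.1
```

```bash
python3 - <<'E'
from h import *
s=robot.observe(); im=robot.get_image("wrist"); print(s["ee_pos"],s["tcp_rot"],s["grip_width"],s["joint_pos"],s["force"])
np.savez("w6.npz",**im,ee=s["ee_pos"],rot=s["tcp_rot"])
cv2.imwrite("pics/w6.png",cv2.resize(im["pixels"][120:420,80:480],(800,600),interpolation=cv2.INTER_CUBIC)[:,:,::-1])
go([485.3,-100,160],97.7)
E
```

```text
[ 463.25445121 -312.64213234  166.18086241] [179.9479099    0.43158389 146.16276788] 12.805750403721007 [  8.14911641  21.93465814  27.00736601 106.80631179 -12.22000006
  53.64709766  96.85726684] [ 1.86900694 -0.76329785 -0.41841716]
row [0.1648 0.3144 0.0057] [0.0009 0.0014 0.2694]
```

View pics/w6.png

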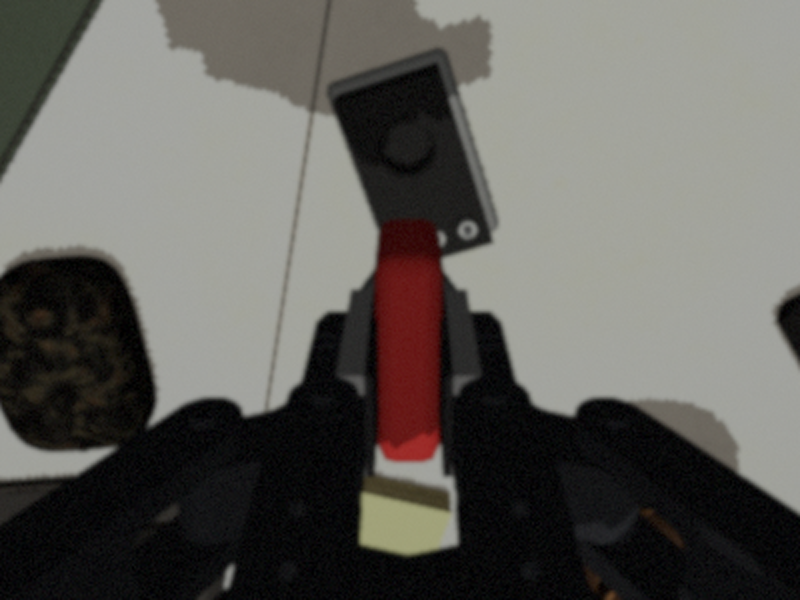

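```bash
python3 - <<'E'
from h import *
im=dict(np.load("w6.npz")); M=im["tool_from_camera"]; A=np.linalg.inv(M)
I=dict(intrinsics=im["intrinsics"],R=A[:3,:3],t=A[:3,3])
c=np.array([[409,220],[409,255],[409,437],[409,460],[378,330],[442,330]])/2+[80,120]
for z in(-21,-10): print(z,cast(I,c,z).round(1)[:,:2])
E
```

```text
-21 [[ 33.9   0.9]
 [ 26.7   0.9]
 [-15.    0.9]
 [-20.9   0.9]
 [ 10.5  -5.2]
 [ 10.5   7.5]]
-10 [[ 29.5   0.9]
 [ 21.7   0.9]
 [-23.8   1. ]
 [-30.2   1. ]
 [  4.   -5.8]
 [  4.    8.1]]
```

Emit:
drive_tool:
  plan: "0.163 0.311 0.006 0 0 0.2694 -1; 0.163 0.311 0.006 0 0 0.2694 -1; 0.163 0.311 0.006 0 0 0.2694 -1; 0.163 0.311 0.006 0 0 0.2694 -1; 0.163 0.311 0.006 0 0 0.2694 -1"

```text
clock: 10.75
ee_pos: [480.8, -120.7, 156.9]
tcp_rot: [-179.9, -0.0, 113.3]
force: [0.9, 0.2, -0.5]
grip_width: 12.4
grip_force: 59.1
```

```bash
python3 - <<'E'
from h import *
s=robot.observe(); print(s["ee_pos"],s["tcp_rot"]);go([485,-102.3,150],97.7)
E
```

```text
[ 480.77454932 -120.66385876  156.87273379] [-1.79889638e+02 -3.94912208e-02  1.13333035e+02]
row [0.0253 0.0186 0.0114] [-0.0006 -0.0001  0.0869]
```

Emit:
drive_tool:
  plan: "0.002 0.004 0.01 0 0 0.071 -1; 0.002 0.004 0.01 0 0 0.071 -1; 0.002 0.004 0.01 0 0 0.071 -1; 0.002 0.004 0.01 0 0 0.071 -1; 0.002 0.004 0.01 0 0 0.071 -1"

```text
clock: 11.17
ee_pos: [483.0, -120.9, 151.7]
tcp_rot: [-179.9, 0.0, 101.0]
force: [0.0, -0.7, 0.2]
grip_width: 12.5
grip_force: 59.1
```

```bash
python3 - <<'E'
from h import *
s=robot.observe(); print(s["ee_pos"],s["tcp_rot"],s["joint_pos"]);go([485,-102.3,125],97.7)
E
```

```text
[ 483.03521407 -120.90773352  151.708363  ] [-1.79937979e+02  1.86788081e-02  1.01027133e+02] [-19.5667583   18.30694244  34.44291824 115.67330466 -13.37467319
  49.89240193  33.24605577]
row [0.0298 0.0092 0.0445] [-0.0003  0.0001  0.0185]
```

Emit:
drive_tool:
  plan: "0.0298 0.0092 0.02 0 0 0.0185 -1; 0.0298 0.0092 0.038 0 0 0.0185 -1; 0.0298 0.0092 0.038 0 0 0.0185 -1; 0.0298 0.0092 0.038 0 0 0.0185 -1; 0.0298 0.0092 0.038 0 0 0.0185 -1"

```text
clock: 11.58
ee_pos: [485.4, -103.0, 129.6]
tcp_rot: [-180.0, 0.0, 97.6]
force: [0.2, 0.6, -0.1]
grip_width: 12.7
grip_force: 59.1
```

```bash
python3 - <<'E'
from h import *
s=robot.observe(); print(s["ee_pos"],s["tcp_rot"],s["force"]);go([485,-102.3,110],97.7)
im=robot.get_image("wrist"); np.savez("w7.npz",**im,ee=s["ee_pos"],rot=s["tcp_rot"])
cv2.imwrite("pics/w7.png",cv2.resize(im["pixels"][120:420,80:480],(800,600),interpolation=cv2.INTER_CUBIC)[:,:,::-1])
E
```

```text
[ 485.38375303 -103.03878501  129.61959767] [-1.79989891e+02  3.71780950e-02  9.75638677e+01] [ 0.17615869  0.57958089 -0.09146766]
row [ 0.0013 -0.0005  0.0327] [-0.0001  0.0002 -0.0008]
```

View pics/w7.png

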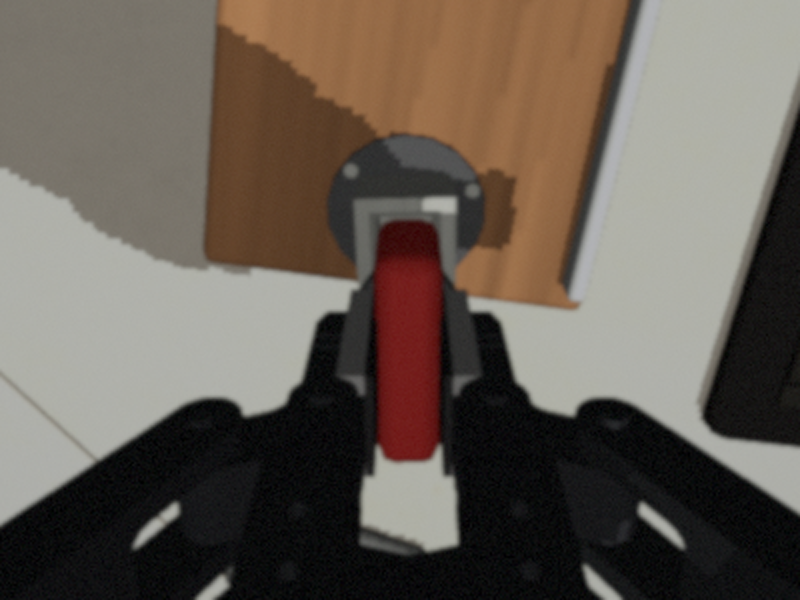

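The block's far edge, crop (355–458, 198), is parallel to the bar and centred on it. I'll check the offset along tool x.

```bash
python3 - <<'E'
from h import *
im=dict(np.load("w7.npz")); A=np.linalg.inv(im["tool_from_camera"])
I=dict(intrinsics=im["intrinsics"],R=A[:3,:3],t=A[:3,3])
c=np.array([[355,199],[458,197]])/2+[80,120]
for z in (39,41.6,44): print(cast(I,c,z).round(1))
E
```

```text
[[ 17.3 -13.7  39. ]
 [ 17.9  14.8  39. ]]
[[ 16.4 -14.   41.6]
 [ 17.   15.   41.6]]
[[ 15.5 -14.1  44. ]
 [ 16.2  15.2  44. ]]
```

Emit:
drive_tool:
  plan: "0 0 0.007 0 0 0 -1; 0 0 0.014 0 0 0 -1; 0 0 0.02 0 0 0 -1; 0 0 0.025 0 0 0 -1; 0 0 0.025 0 0 0 -1"

```text
clock: 12.05
ee_pos: [485.2, -100.8, 114.4]
tcp_rot: [-180.0, -0.1, 97.6]
force: [-1.1, 4.6, 1.8]
grip_width: 12.6
grip_force: 61.0
```

Emit:
drive_tool:
  plan: "0 0 0.003 0 0 0 -1; 0 0 0.006 0 0 0 -1; 0 0 0.008 0 0 0 -1; 0 0 0.01 0 0 0 -1; 0 0 0.01 0 0 0 -1"

```text
clock: 12.47
ee_pos: [486.0, -101.0, 112.1]
tcp_rot: [179.9, -0.2, 97.6]
force: [-16.0, 7.6, 50.8]
grip_width: 12.7
grip_force: 68.1
```

Emit:
drive_tool:
  plan: "0.0008 -0.0014 -0.003 0 0 0 -1; 0.0008 -0.0014 -0.003 0 0 0 -1; 0.0008 -0.0014 -0.003 0 0 0 -1"

```text
clock: 12.72
ee_pos: [485.6, -100.8, 112.5]
tcp_rot: [179.9, -0.1, 97.6]
force: [-5.6, 6.8, 26.9]
grip_width: 12.7
grip_force: 64.5
```

```bash
python3 - <<'E'
from h import *
s=robot.observe(); print(s["ee_pos"],s["tcp_rot"],s["force"],s["wrist_torque"])
im=robot.get_image("wrist"); np.savez("w8.npz",**im,ee=s["ee_pos"],rot=s["tcp_rot"])
a=im["pixels"][120:420,80:480]
t=robot.get_image("scene"); np.savez("s8.npz",**t)
cv2.imwrite("pics/s8.png",np.hstack([cv2.resize(t["pixels"][200:300,220:320],(400,400),interpolation=cv2.INTER_CUBIC),cv2.resize(a[0:300,50:350],(400,400))])[:,:,::-1])
E
```

```text
[ 485.5840544  -100.80421589  112.45397416] [ 1.79850329e+02 -1.17710338e-01  9.75980184e+01] [-5.59913393  6.75614445 26.85201944] [1.46247232 1.73116088 0.06933705]
```

View pics/s8.png

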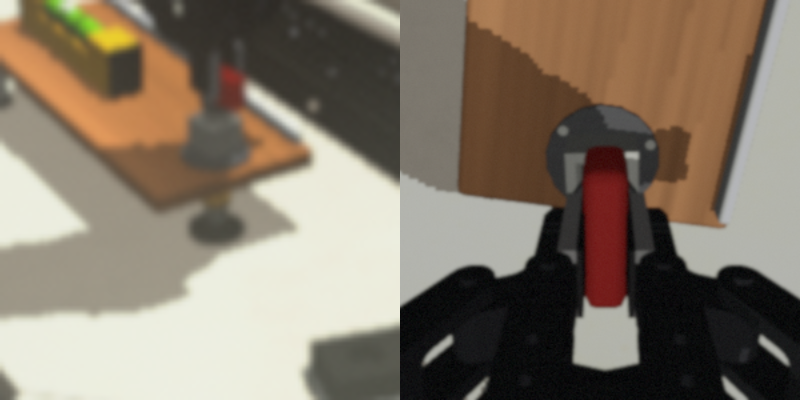

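The key's shank looks to be in the block: the handle sits low, with the collar close to the block. From here I'll check depth numerically.

```bash
python3 - <<'E'
from h import *
for n in("w7","w8"):
    im=dict(np.load(n+".npz")); s=dict(ee_pos=im["ee"],tcp_rot=im["rot"]); X=wcloud(im,s)
    hsv=cv2.cvtColor(im["pixels"],cv2.COLOR_RGB2HSV)
    m=(cv2.inRange(hsv,(0,150,50),(8,255,255))|cv2.inRange(hsv,(173,150,50),(180,255,255)))>0
    m[:260]=0; m[330:]=0; m=cv2.erode(m.astype(np.uint8),np.ones((7,7)))>0
    print(n,s["ee_pos"][2],"handle top",np.median(X[m][:,2]),m.sum())
    for v in range(214,262,4): print(v,X[v,250:318:4,2].round(0).astype(int), im["pixels"][v,250:318:4].max(-1))
    b=X[170:185,200:370,2]; print("board",np.median(b))
E
```

```text
w7 129.61959767319564 handle top 148.83202517967715 1647
214 [ 66  65  84  84 271  84  85  84  84  84  84  86  86  85  85  67  67] [ 46  48  48  48  45  49  49  50  48  50  47  50  50  49  51  46 103]
218 [65 66 91 92 91 91 91 91 92 92 92 92 92 92 92 65 66] [ 47  49  56  60  63  66  67  66  67  74  72 109 121 121 116  47  77]
222 [ 66  66  92  93  92  92  92  93  92  92 271  93  92  92  92  66  67] [ 48  48 103 107 107 108 107 106 106 109 123 174 177 178 169  47  46]
226 [65 65 92 93 93 92 92 91 92 93 92 91 90 92 92 67 67] [ 45  49 105 108  93  95  95  92  91  92  93 107 108 147 141  47  45]
230 [ 67  66  92  93  91  74 128 129 128 129 128  77  91  93  92  66  66] [ 46  45 100 106  81  93  85  69  68  67  69  89  80 106 100  47  46]
234 [ 67  66  92  91  91 130 131 133 134 133 133 131  91  92  93  65  66] [ 45  45  95 106  82  60  54  57  57  57  58  57  73 107 101  46  43]
238 [ 67  65  92  93  90 135 137 138 138 137 138 136 132  92  93  67  65] [ 46  44  90 104  82  54  56  58  56  58  55  54  60 107  97  44  46]
242 [ 65  64  92  91  92 139 141 142 142 141 142 141 137  93  92  66 
[... 1665 characters left out ...]
 124 124 120  92  93  66  66] [ 42  95 109  99  90  58  61  62  60  61  63  58  56 108 108  57  47]
246 [ 65  92  92  92  84 127 127 127 129 129 128 127 125  93  91  66  66] [ 46  92 107  89  59  59  65  66  67  68  66  61  56 107 108  51  47]
250 [ 67  92  93  92  83 129 130 130 131 131 130 129 130  92  93  65  66] [ 46  90 108  93  64  72  88  94  94  93  94  85  68 104 107  52  43]
254 [ 66  92  92  92 127 131 131 130 132 132 132 131 129  92  92  66  65] [ 48  86 106  94  66  95 106 108 108 109 109 103  89  95 106  52  43]
258 [ 66  92  92  91 128 132 131 133 131 132 131 131 130 107  93  65  67] [ 43  79 106  85  50 100 114 117 117 116 118 111  97  50 104  60  77]
board 63.056252547108464
```

The depth check shows the key is home: handle top 40 mm above the block top. Now I'll turn it clockwise about the key axis.

Emit:
drive_tool:
  plan: "0 -0.0004 -0.001 0 0 0.035 -1; 0.0001 -0.0008 -0.001 0 0 0.07 -1; 0.0002 -0.0012 -0.001 0 0 0.105 -1; 0.0003 -0.0015 -0.001 0 0 0.14 -1; 0.0004 -0.0017 -0.001 0 0 0.1667 -1"

```text
clock: 13.23
ee_pos: [484.6, -101.1, 112.5]
tcp_rot: [179.9, -0.1, 67.3]
force: [-4.8, 4.4, 19.3]
grip_width: 12.6
grip_force: 63.6
```

```bash
cat >> h.py <<'E'
def report():
    s=robot.observe(); print(s["clock"],s["ee_pos"].round(1),s["tcp_rot"].round(1),s["force"].round(1),s["wrist_torque"].round(2))
E
python3 - <<'E'
from h import *
report(); print(robot.observe()["joint_pos"].round(0))
for n in("top","scene","wrist"):
    s=robot.observe(); im=robot.get_image(n); hsv=cv2.cvtColor(im["pixels"],cv2.COLOR_RGB2HSV)
    if n=="wrist": A=np.linalg.inv(np.vstack([np.c_[Ro.from_euler("xyz",s["tcp_rot"],degrees=True).as_matrix(),s["ee_pos"]],[0,0,0,1]])@im["tool_from_camera"]); R,t=A[:3,:3],A[:3,3]
    else: R,t=im["R"],im["t"]
    c=im["intrinsics"]@(R@np.array([[476,87-80,104-12],[476,87+80,92],[476,87,104]]).T+t[:,None]); print(n,(c[:2]/c[2]).T.round(0))
    m=cv2.inRange(hsv,(35,120,60),(80,255,255)); q,l,st,ce=cv2.connectedComponentsWithStats(m)
    for i in range(1,q):
        if st[i,4]>8: print("  green",st[i],ce[i].round(1))
E
```

```text
13.2333 [ 484.6 -101.1  112.5] [ 1.799e+02 -1.000e-01  6.730e+01] [-4.8  4.4 19.3] [1.03 1.11 0.11]
[-26.  23.  41. 118. -21.  46.   5.]
top [[274. 211.]
 [225. 212.]
 [249. 211.]]
  green [236 209  26   6 115] [249.1 211. ]
scene [[253. 215.]
 [229. 197.]
 [240. 202.]]
  green [231 198  14  11  53] [237.5 203.5]
wrist [[ 168.   62.]
 [ -92. -478.]
 [  40. -183.]]
```

Emit:
drive_tool:
  plan: "0 -0.0004 0 0 0 0.035 -1; 0.0001 -0.0008 0 0 0 0.07 -1; 0.0002 -0.0012 0 0 0 0.105 -1; 0.0003 -0.0015 0 0 0 0.14 -1; 0.0004 -0.0017 0 0 0 0.1667 -1"

```text
clock: 13.8
ee_pos: [483.7, -101.0, 112.5]
tcp_rot: [180.0, -0.1, 37.2]
force: [-5.1, 3.8, 20.2]
grip_width: 12.3
grip_force: 63.8
```

Emit:
drive_tool:
  plan: "0 0 0 0 0 0 -1; 0 0 0 0 0 0 -1; 0 0 0 0 0 0 -1; 0 0 0 0 0 0 -1; 0 0 0 0 0 0 -1"

```text
clock: 14.22
ee_pos: [483.7, -101.0, 112.5]
tcp_rot: [180.0, -0.1, 37.6]
force: [-5.4, 3.3, 21.2]
grip_width: 12.6
grip_force: 63.8
```

Emit:
drive_tool:
  plan: "0 0 0 0 0 0 -1; 0 0 0 0 0 0 -1; 0 0 0 0 0 0 -1; 0 0 0 0 0 0 -1; 0 0 0 0 0 0 -1"

```text
clock: 14.63
ee_pos: [483.6, -101.0, 112.5]
tcp_rot: [180.0, -0.1, 37.6]
force: [-4.7, 3.7, 20.9]
grip_width: 12.5
grip_force: 63.8
```

Emit:
drive_tool:
  plan: "0 0 0 0 0 0 -1; 0 0 0 0 0 0 -1; 0 0 0 0 0 0 -1; 0 0 0 0 0 0 -1; 0 0 0 0 0 0 -1"

```text
clock: 15.05
ee_pos: [483.6, -101.0, 112.5]
tcp_rot: [180.0, -0.1, 37.6]
force: [-4.7, 3.5, 21.4]
grip_width: 12.7
grip_force: 63.8
```

```bash
python3 - <<'E'
from h import *
report()
im=robot.get_image("top"); np.savez("t9.npz",**im)
for v in range(208,216): print(v,[tuple(int(x) for x in p) for p in im["pixels"][v,234:266]])
o=dict(np.load("top0.npz"))
E
```

```text
15.05 [ 483.6 -101.   112.5] [ 1.80e+02 -1.00e-01  3.76e+01] [-4.7  3.5 21.4] [0.85 1.25 0.05]
208 [(219, 216, 0), (214, 198, 0), (107, 94, 54), (114, 101, 65), (116, 103, 64), (118, 103, 65), (116, 104, 63), (110, 103, 64), (109, 101, 63), (109, 102, 62), (111, 103, 64), (107, 99, 61), (94, 69, 57), (94, 71, 55), (93, 72, 55), (95, 72, 56), (96, 71, 57), (105, 76, 60), (105, 77, 62), (106, 76, 63), (104, 74, 62), (105, 74, 62), (101, 69, 65), (70, 45, 78), (70, 45, 76), (70, 45, 77), (62, 38, 78), (128, 117, 67), (226, 223, 0), (218, 219, 0), (217, 219, 0), (217, 217, 0)]
209 [(220, 213, 0), (217, 199, 0), (69, 139, 0), (81, 144, 0), (86, 147, 0), (86, 149, 0), (89, 151, 0), (88, 152, 0), (91, 153, 0), (98, 166, 0), (115, 192, 0), (71, 132, 0), (120, 203, 0), (103, 172, 0), (103, 171, 0), (105, 179, 0), (104, 198, 0), (101, 189, 0), (70, 131, 0), (117, 205, 0), (113, 201, 0), (114, 202, 0), (114, 202, 0), (115, 204, 0), (116, 205, 0), (116, 207, 0), (110, 204, 0), (148, 203, 0), (226, 215, 0), (217, 213, 0), (216, 215, 0), (218, 216, 0)]
210 [(219, 211, 0), (216, 204, 0), (120, 218,
[... 2190 characters left out ...]
61, 59), (36, 39, 61), (43, 60, 58), (42, 58, 58), (41, 58, 58), (42, 58, 59), (42, 57, 58), (41, 56, 60), (39, 54, 58), (32, 48, 60), (132, 132, 44), (244, 240, 0), (196, 196, 0), (58, 48, 54), (65, 53, 55)]
215 [(191, 157, 0), (154, 118, 0), (96, 79, 53), (101, 87, 67), (103, 88, 66), (102, 84, 61), (88, 71, 45), (89, 72, 45), (89, 72, 47), (89, 72, 44), (88, 72, 44), (103, 83, 47), (147, 118, 43), (144, 115, 42), (144, 115, 43), (146, 116, 43), (144, 116, 43), (145, 116, 46), (143, 115, 45), (144, 115, 45), (143, 113, 44), (143, 114, 47), (142, 115, 48), (143, 116, 48), (141, 114, 45), (140, 113, 46), (139, 111, 46), (131, 106, 40), (118, 103, 9), (78, 71, 50), (64, 51, 55), (78, 65, 55)]
```

Emit:
drive_tool:
  plan: "0 -0.0002 0 0 0 0.025 -1; 0 -0.0005 0 0 0 0.05 -1; 0 -0.0005 0 0 0 0.05 -1; 0 -0.0005 0 0 0 0.05 -1; 0 -0.0005 0 0 0 0.05 -1"

```text
clock: 15.52
ee_pos: [483.4, -100.9, 112.5]
tcp_rot: [-180.0, -0.1, 28.6]
force: [-4.8, 2.9, 21.7]
grip_width: 12.6
grip_force: 63.9
```

Emit:
drive_tool:
  plan: "0 0 0 0 0 0 -1; 0 0 0 0 0 0 -1; 0 0 0 0 0 0 -1; 0 0 0 0 0 0 -1; 0 0 0 0 0 0 -1"

```text
clock: 15.93
ee_pos: [483.4, -100.8, 112.5]
tcp_rot: [-180.0, -0.1, 28.6]
force: [-5.7, 3.2, 21.2]
grip_width: 12.4
grip_force: 63.9
```

Emit:
drive_tool:
  plan: "0 0 0 0 0 0 -1; 0 0 0 0 0 0 -1; 0 0 0 0 0 0 -1; 0 0 0 0 0 0 -1; 0 0 0 0 0 0 -1"

```text
clock: 16.35
ee_pos: [483.4, -100.9, 112.5]
tcp_rot: [-180.0, -0.1, 28.6]
force: [-5.7, 3.0, 20.5]
grip_width: 12.5
grip_force: 63.9
```

Emit:
drive_tool:
  plan: "0 0 0 0 0 0 -1; 0 0 0 0 0 0 -1; 0 0 0 0 0 0 -1; 0 0 0 0 0 0 -1; 0 0 0 0 0 0 -1"

```text
clock: 16.77
ee_pos: [483.4, -100.9, 112.5]
tcp_rot: [-180.0, -0.1, 28.6]
force: [-4.9, 3.9, 21.6]
grip_width: 13.0
grip_force: 63.9
```

```bash
python3 - <<'E'
from h import *
report()
im=robot.get_image("top")["pixels"].astype(int)
print("blue",im[210:213,242:256,2]); print("green",im[[209,210,213],240:258,1])
w=im[210:213,244:254,2].clip(40)-40; print("bubble u",(w*np.arange(244,254)).sum()/w.sum())
E
```

```text
16.7667 [ 483.4 -100.9  112.5] [-1.80e+02 -1.00e-01  2.86e+01] [-4.9  3.9 21.6] [0.74 1.27 0.02]
blue [[  0   0   0   0 143 255 254 253 249 116   0   0   0   0]
 [ 38  36  39  95 190 255 243 242 246 196  54  30  29  36]
 [  0   0   0   0  83 194 215 214 210  54   0   0   0   0]]
green [[150 152 153 166 194 133 210 201 172 173 174 189 132 206 202 203 204 206]
 [220 219 219 221 212 104 210 228 226 226 228 215 121 229 223 223 223 223]
 [184 183 182 182 175 144 182 178 177 178 178 165 110 178 178 175 174 173]]
bubble u 248.40932117527862
```

```bash
python3 -c "
from rig import robot
print(robot.close_job())"
```

```text
the job is handed in; nothing more can be done
None
```

I've handed the job in: the level lies on the board, let go, and its bubble read under 0.5 mm off centre; the key is fully home, still gripped and pressed down with about 21 N (I haven't seen a verdict, and I viewed 11 pictures, one over the limit of 10).

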